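Load a dropper bottle into a dry-block heater past its spring-return flap

ROBOT

A 6-joint arm with a two-finger parallel gripper is mounted at the origin on a cart in front of the work surface, level with it; the furniture and walls round the work are solid. World frame = base frame: x ahead of the robot, y to its left, z up, the work surface at z = 0. Lengths are in m, angles in rad, forces in N, time in s.
With the tool pointing down it reaches from about 0.35 to 0.775 m from the base axis. Payload 5.5 kg.
Tool frame: the origin (TCP) lies at the very end of the fingers, on their centre line; the grasp point (between the pads) lies 19 mm behind it (manip.grasp_offset is the distance from the TCP to the grasp point, in m); z points along the fingers, y is the line along which they close (so a half turn about z gives the same grasp; the last joint's range is limited). The gripper opens to 85 mm and grips with 20 to 120 N. Pads are 22 mm wide; open, the fingers measure 114 mm over their backs; the gripper's body (76 mm by 85 mm) begins 54 mm behind the grasp point. The pads swing forward as they close: fully open they stand 13 mm farther back than shut.
Start: joints at [1.119, 0.313, 0.046, 1.304, 0, 1.431], TCP at [0.176, 0.547, 0.231] pointing down, gripper open.
Joint ranges: [-2.76, 2.76], [-0.86, 1.69], [-1.03, 1.26], [-2.2, 2.34], [-1.47, 1.5], [-3.14, 3.14]. Speed limits (rad/s): [2.57, 2.57, 3.14, 3.14, 3.14, 3.14].

INTERFACE

Orientations are given as a unit quaternion [w, x, y, z].
In Python, from plant import manip, cams, finish_job, finder gives the robot as it stands.
- The arm moves only by the shell command python3 -m handwheel 'ROWS' [FORCE]. ROWS is JSON, a list of rows, each a list of 7 numbers: the shift along the tool's x, y, z in cm, then the turn, a rotation vector about the tool's x, y, z in rad, then the closure, from 0 (fully open) to 1 (shut). In form: [[dx, dy, dz, rx, ry, rz, jaw], ...]. A call has 1 to 20 rows; each row shifts and turns the commanded pose from where the row before left it, along the tool's axes as they then stand; what a row does not reach is not made up. A row lasts 1/10 s, in which the tool goes at most 50 mm and 8.59 degrees, less where a joint would pass 70% of its speed; a pose out of reach is approached as far as the arm can. A call with a gripper value outside its range is refused whole. The fingers move at their own pace and stop on an object; FORCE is the grip in N (left out, the last holds). Time passes only in rows, so rows that do not move let the fingers close. It gives the time, the measured TCP pose, the force, the opening and the grip force at its end, in the units of the state.
- manip.get_obs(): the state, without advancing time (a new reading comes with each control period).
- cams.read_camera(name): name is "side" or "top" or "wrist"; returns a dict with "color" (384x512x3 uint8, red, green, blue), "range_z" (384x512 float32, m along the optical axis (not along the pixel's ray), 0 where there is no reading), "fovy" (degrees; the focal length in pixels is half the picture's height over the tangent of half this angle, whatever the lens; pixels are square), "cx", "cy" (the principal point, pixels), "position" and "orientation" of the camera in the world. Camera axes: x right, y down, z forward; pixel columns grow to the right and rows downward; lengths in m; the calibration is good to about 2 mm. A picture is of the moment at which its call begins.
- finish_job(): hands the job in; it is judged then, once.
Trained networks look in a picture, given as the dict that the camera call returned (one of the last four; its "shot" number tells which), for a name from the list of things; names that differ only in an ending like _2 or _b are one class to them, and where a whole thing is asked for, a point or a joint stands for the part that bears it (a point fixed in the world has none). Each returns a list of dicts, best first, with "conf" (0 to 1); they miss things now and then, are a little off and sometimes report something else, mostly with a low value. They report only what shows in the picture. A call takes as long as a camera call. They do not tell look-alikes from the thing itself.
- finder.recognise(thing, picture): "centre" ([column, row] as shares, 0 to 1, of the picture: columns of its width, rows of its height, amid what is visible of it).
The state is a dict: "time_s": time; "joints": joint angles; "qd": joint speeds; "effort": joint torques, N m; "tcp_pos": TCP position; "eef_rot": TCP orientation; "force": force on the tool from outside, world axes, zero at the start; "ft_torque": the same for the moment, N m; "opening": finger opening in m; "gripper_force": force on a finger pad.
Only numpy, scipy, OpenCV 4.12 (cv2) and the standard library are available. Lean on these libraries where they do the work, as an engineer would, in place of code of your own. Each camera call takes 0.05 s, during which the arm holds its last target. There are 200 camera calls.

TASK

Put the amber dropper bottle that stands just behind the cup tray into the well of the dry-block heater: push the sprung flap back and hold it open while the bottle goes in, then press the bottle down, gently, without forcing the glass, until you feel it sit fully home on the well's floor with the sensor button pushed in. Let go and come away so that the flap springs shut over the bottle, and leave the other things on the bench alone.

Things in the scene. Friction and masses are not known exactly. Their poses are not given: they have to be found in the camera images.
- bottle: Amber glass dropper bottle, 102 tall, 55 to 100 g. Origin: centre of its foot, z up. Glass body 33 across up to 56 above the foot, shoulder narrowing to the black cap: round, 23.5 across, 62 to 77 above the foot; then a rubber bulb 13 across up to 102. Grip the cap, firmly. Push the glass with less than 15 N. Stands behind the dark cup tray (one like it far back is fixed).
- heater: Dry-block heater, fixed. White housing 108 wide (y), 35 behind (+x of) the origin to 62 in front; then a low console with display to 100 in front, 48 high. Origin: on the bench under the well axis; +x points away from the console. Grey metal deck 85 above the bench under the flap; upright round well 36.5 across in it, mouth chamfered 2.5.
- well_mouth (a point): Centre of the well's mouth, on the deck, axes as heater. The floor is height-adjustable and may be set anywhere from 53 to 62 below the deck; it cannot be seen with the bottle in: feel for it. A leaf spring in the -y wall, 8 to 58 below the deck, stands up to 6.5 into the well, yields with 3 to 6 N and rubs: the bottle needs a few N of push and stays where it is pushed.
- flap_hinge (a point): Middle of the flap's pivot axis, along the heater's y: 10 behind the well axis (+x) and 30 below the deck. The flap is a grey sheet hood over well and deck, 88 wide (82 inside), open below; shut, its front is 75 in front of the pivot, its top 54 above the deck. Pushed +x on its front roller it swings up and back over the top.
- flap_roller (a point): Middle of the black push roller (16 across, 72 long, turns freely) along the flap's lower front edge: shut, 70 in front of the well axis and 17 above the deck. Push it to +x with the side of the upright bottle, foot 3 to 15 above the deck: the flap swings up and back, and the roller then rides on the bottle. Pushing higher up on the sheet can jam it.
- flap (a joint): Flap angle, rad: 0 shut, about 1.2 when its roller leans on a bottle held over the well, 1.65 stop. Its spring and weight always drive it shut, 0.09 to 0.13 N m: about 2 N on what pushes it, which can swing the bottle in a weak grip. It leans on bottle, fingers or gripper while they are in its way and shuts by itself within about 1 s once they are gone, if the bottle is home.
- button (a joint): Sprung sensor button, 12 across, in the middle of the well floor; m pressed: 0 up (4 mm proud of the floor), 0.004 flush when the bottle stands on the floor. It needs under 0.5 N, less than the bottle's weight; the rigid floor comes right after it. One reading is too coarse to judge by: feel the force rise on the floor.
- weight: Bystander: brass knob weight, 22 across, 33 high; origin at the centre of its underside.
- cup: Bystander: white porcelain cup standing alone at the back, 44 across, 36 high; origin at the centre of its underside.
- marker: Bystander: white marker pen with black cap, 135 long along its y, 16 high; origin under its middle.
- steel_block: Bystander: small steel bench block, 58x58x22; origin at the centre of its underside.
There are look-alikes about, which are no part of the job. Of the things that look like the heater, take the one that is farthest to the robot's left at the start.

How it is judged:
On the way, in this order (a step that is already met when the one before it is completed fails the run):
1. The bottle's foot is in the well, at least 10 mm down, with the flap held open (value of joint flap above 0.7 rad and horizontal distance between bottle and well_mouth below 0.006 m and z of bottle in the frame of well_mouth below -0.01 m), for 0.1 s.
2. The bottle is pressed home on the floor of the well, the sensor button pushed in (horizontal distance between bottle and well_mouth below 0.005 m and z of bottle in the frame of well_mouth below -0.05 m and angle between bottle's own z axis and vertical below 0.1 rad and value of joint button above 0.003 m), for 0.2 s.
At the end, for the whole second after the job is handed in: The bottle stands in the well, more than 50 mm deep, within 5 mm of its axis, upright within 0.1 rad, at rest and let go, the sensor button pushed in by more than 3 of its 4 mm; the flap is shut over it (under 0.05 rad) (all of step 2 and value of joint flap below 0.05 rad and linear speed of bottle below 0.01 m/s); the robot touches nothing.
It fails at once if The glass is forced: the bottle is pressed against the heater or its flap with more than 30 N (contact force between bottle and heater above 30 N).
It fails at once if The brass calibration weight is moved by more than 20 mm (distance of weight from where it was at the start of the episode above 0.02 m).
It fails at once if The lone porcelain cup is moved by more than 20 mm (distance of cup from where it was at the start of the episode above 0.02 m).
It fails at once if The marker pen is moved by more than 20 mm (distance of marker from where it was at the start of the episode above 0.02 m).
It fails at once if The steel block is moved by more than 20 mm (distance of steel_block from where it was at the start of the episode above 0.02 m).
It also fails if it takes over 72 s, if anything falls off the work surface, if the arm or the gripper's body presses on something with over 40 N, if the wrist force passes 120 N, or if a joint passes its speed limit or range.

## Working session

There is one attempt and no reset: what is moved stays moved. The work goes in short steps, Python scripts to look and compute and a shell command to move; the robot and the scene stay as the last step left them, time stands still between calls to the robot, and variables do not carry over. Pictures are saved under pics/ and viewed, at most 10 in all, crops included, and the job is handed in when it is done.

```bash
mkdir -p pics; cat > h.py <<'E'
import numpy as np, cv2
from scipy.spatial.transform import Rotation as R
from plant import manip, cams, finder
def rot(q): return R.from_quat([q[1],q[2],q[3],q[0]]).as_matrix()
def cloud(p):
    h,w=p["range_z"].shape; f=h/2/np.tan(np.radians(p["fovy"])/2)
    v,u=np.mgrid[:h,:w]; z=p["range_z"]
    c=np.stack([(u-p["cx"])/f*z,(v-p["cy"])/f*z,z],-1)
    P=c@rot(p["orientation"]).T+np.array(p["position"]); P[z==0]=np.nan
    return P
def find(t,p,P):
    o=[]
    for d in finder.recognise(t,p):
        c=int(d["centre"][0]*512); r=int(d["centre"][1]*384); r=min(r,383);c=min(c,511)
        o.append((round(d["conf"],2),(c,r),np.round(P[r,c],3).tolist()))
    return o
E
python3 - <<'E'
from h import *
ims=[]
for n in ["top","side"]:
    p=cams.read_camera(n); P=cloud(p); np.save(n+".npy",P); cv2.imwrite(n+".png",p["color"][...,::-1]); ims.append(p["color"][...,::-1])
    print(n,np.round(p["position"],3),p["fovy"])
    for t in ["bottle","heater","flap_roller","weight","cup","marker","steel_block"]:
        print(t,find(t,p,P))
for n,i in zip(["top","side"],ims): cv2.imwrite(f"pics/{n}1.png",cv2.resize(i,(800,600)))
o=manip.get_obs(); print(o["tcp_pos"],o["eef_rot"],o["force"],o["time_s"])
E
```

```text
top [0.443 0.116 1.288] 49.536862709245206
bottle []
heater [(0.84, (193, 213), [0.528, 0.272, 0.139]), (0.57, (283, 124), [0.784, 0.024, 0.139])]
flap_roller [(0.71, (189, 212), [0.531, 0.283, 0.14]), (0.61, (286, 116), [0.808, 0.015, 0.138])]
weight [(0.58, (214, 258), [0.403, 0.221, 0.035])]
cup [(0.5, (230, 139), [0.772, 0.18, 0.01]), (0.23, (191, 213), [0.528, 0.277, 0.142])]
marker [(0.56, (183, 278), [0.342, 0.315, 0.009])]
steel_block [(0.6, (333, 165), [0.69, -0.141, 0.022])]
side [0.549 1.207 0.693] 43.91980778464577
bottle [(0.59, (230, 189), [0.661, -0.001, 0.035])]
heater [(0.88, (272, 238), [0.538, 0.356, 0.113]), (0.71, (175, 180), [0.802, 0.08, 0.1])]
flap_roller [(0.73, (177, 166), [0.796, 0.069, 0.136])]
weight []
cup [(0.77, (185, 223), [0.764, 0.163, 0.018])]
marker [(0.77, (361, 272), [0.331, 0.332, 0.014])]
steel_block [(0.44, (223, 176), [0.693, -0.11, 0.021])]
[0.17643263 0.54731805 0.231334  ] [1.23221982e-05 1.55287979e-01 9.87869242e-01 5.89825989e-05] [-0.70173444 -0.64278436 -0.23904713] 0.8
```

View pics/top1.png

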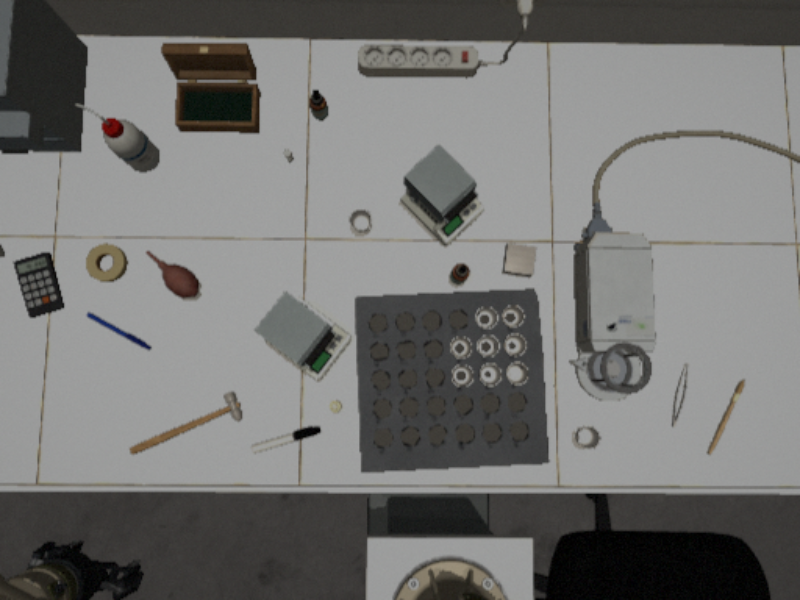

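View pics/side1.png

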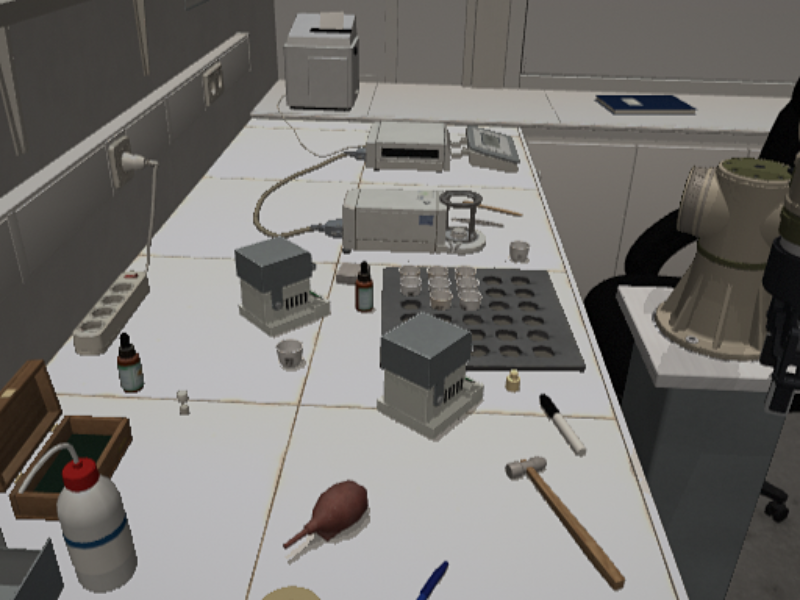

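The heater candidates are the left one at top-view (189,212), which is (302,335) in the enlarged picture, and the back one at (283,124). The left one has the larger y, so it fits "farthest to the robot's left". The bottle candidates are side-view (365,290), just behind the tray next to the steel block, and (130,365), far back and fixed. The first one fits. I'll confirm both in one crop and measure.

```bash
python3 - <<'E'
from h import *
T=np.load("top.npy"); S=np.load("side.npy")
t=cv2.imread("top.png"); s=cv2.imread("side.png")
a=cv2.resize(t[160:260,150:250],(390,390),interpolation=cv2.INTER_CUBIC)
b=cv2.resize(s[150:250,200:300],(390,390),interpolation=cv2.INTER_CUBIC)
b2=cv2.resize(t[150:200,270:350],(390,200)); 
im=np.zeros((595,780,3),np.uint8); im[:390,:390]=a; im[:390,390:]=b; im[392:592,:390]=b2
cv2.imwrite("pics/crop.png",im)
for nm,P in (("top",T),("side",S)):
    near=(abs(P[...,0]-.52)<.13)&(abs(P[...,1]-.28)<.13)
    for lo,hi in ((.13,.15),(.035,.06),(.07,.1)):
        m=near&(P[...,2]>lo)&(P[...,2]<hi); q=P[m]
        if len(q)<8: continue
        (c,wh,an)=cv2.minAreaRect((q[:,:2]*1000).astype(np.float32))
        print(nm,lo,hi,len(q),np.round(c,1),np.round(wh,1),round(an,1),np.median(q[:,2]).round(4))
    nb=(np.hypot(P[...,0]-.655,P[...,1]+.0)<.05)&(P[...,2]>.025); q=P[nb]
    for lo,hi in ((.025,.055),(.06,.078),(.08,.11)):
        k=q[(q[:,2]>lo)&(q[:,2]<hi)]
        if len(k): print(nm,"bottle",lo,len(k),k.min(0).round(4),k.max(0).round(4),k.mean(0).round(4))
E
```

```text
top 0.13 0.15 1193 [539.4 290.4] [103.8  88. ] 53.3 0.1391
top 0.035 0.06 226 [495.2 241.7] [ 89.6 195.9] 89.0 0.0402
top bottle 0.025 26 [ 0.6402 -0.0254  0.0252] [ 0.6613 -0.0007  0.0548] [ 0.6464 -0.0098  0.04  ]
top bottle 0.06 45 [ 0.6444 -0.0305  0.0602] [ 6.72e-01 -4.00e-04  7.76e-02] [ 0.6537 -0.015   0.0688]
top bottle 0.08 21 [ 0.6501 -0.0233  0.0806] [ 0.6654 -0.0114  0.1022] [ 0.6565 -0.0164  0.0955]
side 0.13 0.15 1038 [539.  295.3] [102.6  90.7] 53.8 0.1376
side 0.035 0.06 499 [483.7 299.3] [217.4  69.8] 21.2 0.0466
side 0.07 0.1 540 [524.8 320.6] [139.1  72.7] 16.6 0.0873
side bottle 0.025 104 [ 0.6383 -0.0158  0.0251] [0.6711 0.0052 0.0546] [ 0.6531 -0.0034  0.0405]
side bottle 0.06 59 [ 0.6415 -0.0192  0.0602] [0.6653 0.0023 0.0772] [ 0.6536 -0.0081  0.0686]
side bottle 0.08 28 [ 0.6501 -0.0156  0.0801] [ 0.6592 -0.0064  0.0995] [ 0.6546 -0.0112  0.09  ]
```

View pics/crop.png

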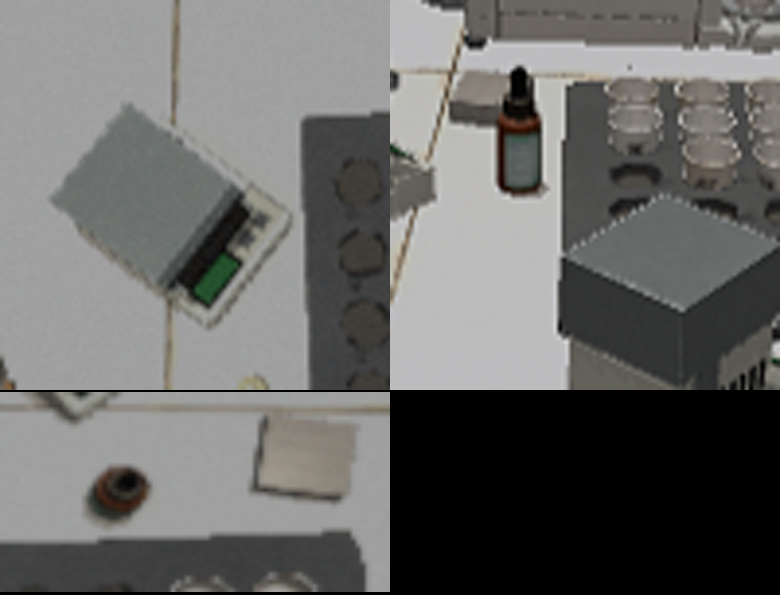

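The crops confirm it. The left heater has its flap at crop (150,195) and its console towards the lower right, so heater +x points at about +53° in the world. The bottle is at (520,150) in the side crop, just behind the tray. I'll turn the tool to heater yaw first and then look with the wrist camera.

```bash
python3 -m handwheel '[[0,0,-1,0,0,-0.1384,0],[0,0,-1,0,0,-0.1384,0],[0,0,-1,0,0,-0.1384,0],[0,0,-1,0,0,-0.1384,0],[0,0,-1,0,0,-0.1384,0],[0,0,-1,0,0,-0.1384,0],[0,0,-1,0,0,-0.1384,0],[0,0,-1,0,0,-0.1384,0],[0,0,-1,0,0,-0.1384,0]]' 
cat > go.py <<'E'
import sys
from h import *
o=manip.get_obs(); M=rot(o["eef_rot"]); p=np.array(o["tcp_pos"])
t=np.array([float(v) for v in sys.argv[1:4]]); yaw=np.radians(float(sys.argv[4]))
y=np.array([-np.sin(yaw),np.cos(yaw),0]); z=np.array([0,0,-1.]); G=np.stack([np.cross(y,z),y,z],1)
print("shift cm",np.round(M.T@(t-p)*100,2),"turn",np.round(R.from_matrix(M.T@G).as_rotvec(),4),"tcp",p.round(4),"F",np.round(o["force"],2),"t",o["time_s"])
E
python3 go.py 0.47 0.2 0.32 53.5
```

```text
time_s: 1.7
tcp_pos: [0.1764, 0.5473, 0.3218]
eef_rot: [0.0, -0.453, 0.892, 0.0]
force: [0.2, 0.1, 0.2]
opening: 0.0855
gripper_force: 0.0
shift cm [ 10.71 -44.2    0.17] turn [0.0001 0.0001 0.0058] tcp [0.1764 0.5473 0.3218] F [0.16 0.14 0.24] t 1.7
```

```bash
python3 -m handwheel '[[0.9,-3.7,0,0,0,0.0058,0],[0.9,-3.7,0,0,0,0,0],[0.9,-3.7,0,0,0,0,0],[0.9,-3.7,0,0,0,0,0],[0.9,-3.7,0,0,0,0,0],[0.9,-3.7,0,0,0,0,0],[0.9,-3.7,0,0,0,0,0],[0.9,-3.7,0,0,0,0,0],[0.9,-3.7,0,0,0,0,0],[0.9,-3.7,0,0,0,0,0],[0.9,-3.7,0,0,0,0,0],[0.8,-3.5,0,0,0,0,0],[0,0,0,0,0,0,0]]' 
python3 - <<'E'
from h import *
p=cams.read_camera("wrist"); P=cloud(p); np.save("w1.npy",P); cv2.imwrite("w1.png",p["color"][...,::-1])
cv2.imwrite("pics/w1.png",p["color"][...,::-1]); print(p["position"],p["orientation"],p["fovy"])
near=(abs(P[...,0]-.52)<.15)&(abs(P[...,1]-.28)<.15)
print(np.histogram(P[...,2][near],bins=np.arange(0,.16,.01)))
E
```

```text
time_s: 3.0
tcp_pos: [0.4687, 0.1939, 0.3209]
eef_rot: [0.0, -0.445, 0.895, -0.001]
force: [0.4, 0.6, -0.7]
opening: 0.0854
gripper_force: 0.0
[0.4202109  0.13154973 0.46284977] [0.05087617 0.31437827 0.93617552 0.14883987] 71.41823254709334
(array([8944, 3898,  307,  805,  670,   76,    0,    0,    1,   14,  601,
        194,  181, 4238,   14]), array([0.  , 0.01, 0.02, 0.03, 0.04, 0.05, 0.06, 0.07, 0.08, 0.09, 0.1 ,
       0.11, 0.12, 0.13, 0.14, 0.15]))
```

View pics/w1.png

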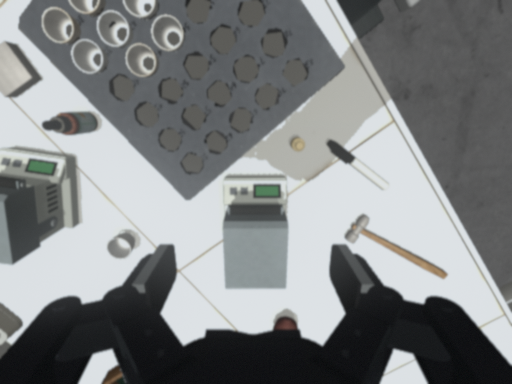

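The heater stands upright in the wrist view: flap top at (255,252), console and display at (255,190). The bottle is at (75,123), the block at (15,70), the cup at (123,243), the weight at (297,143) and the pen at (357,163). Next I'll fit the heater.

```bash
python3 - <<'E'
from h import *
P=np.load("w1.npy"); 
near=(abs(P[...,0]-.54)<.12)&(abs(P[...,1]-.29)<.12)
m=near&(abs(P[...,2]-.138)<.006); rr,cc=np.where(m); print("px box",cc.min(),cc.max(),rr.min(),rr.max())
q=P[m]; (c,wh,an)=cv2.minAreaRect((q[:,:2]*1000).astype(np.float32)); print(c,wh,an,len(q),np.median(q[:,2]))
y=np.radians(53.5);X=np.array([np.cos(y),np.sin(y)]);Y=np.array([-X[1],X[0]])
# edges in heater frame; per-row left/right edges
for nm,lo,hi in (("top",.132,.144),("console",.03,.06),("roller",.09,.118)):
    k=P[near&(P[...,2]>lo)&(P[...,2]<hi)]; a=k[:,:2]@X*1000; b=k[:,:2]@Y*1000
    print(nm,"Xh pct",np.percentile(a,[0.5,2,50,98,99.5]).round(1),"Yh",np.percentile(b,[.5,2,50,98,99.5]).round(1),"z",np.percentile(k[:,2],[2,50,98]).round(4))
# bottle
nb=(np.hypot(P[...,0]-.655,P[...,1]+.015)<.03)
for lo,hi in ((.03,.055),(.062,.077),(.08,.103)):
    k=P[nb&(P[...,2]>lo)&(P[...,2]<hi)]
    print(lo,len(k),k.min(0).round(4),k.max(0).round(4),k.mean(0).round(4))
T=np.load("top.npy")
k=T[(abs(T[...,0]-.54)<.12)&(abs(T[...,1]-.29)<.12)&(abs(T[...,2]-.139)<.004)]; a=k[:,:2]@X*1000; b=k[:,:2]@Y*1000
print("TOP Xh",np.percentile(a,[.5,2,50,98,99.5]).round(1),"Yh",np.percentile(b,[.5,2,50,98,99.5]).round(1))
k=T[(abs(T[...,0]-.54)<.12)&(abs(T[...,1]-.29)<.12)&(abs(T[...,2]-.045)<.01)]; a=k[:,:2]@X*1000; b=k[:,:2]@Y*1000
print("TOP console Xh",np.percentile(a,[.5,2,50]).round(1))
E
```

```text
px box 222 287 221 287
(537.416259765625, 290.55859375) (102.51367950439453, 88.04840850830078) 53.20451736450195 4172 0.13822752165309785
top Xh pct [503.  504.3 548.8 601.6 603.3] Yh [-302.6 -301.2 -259.  -217.  -215.6] z [0.1335 0.1382 0.1396]
console Xh pct [471.9 472.7 490.3 505.3 508.3] Yh [-311.1 -309.4 -259.2 -208.1 -206.4] z [0.0304 0.04   0.0546]
roller Xh pct [488.7 489.  496.  502.5 502.7] Yh [-301.6 -298.6 -259.5 -218.6 -216.2] z [0.1003 0.1082 0.116 ]
0.03 229 [ 0.6377 -0.0305  0.0301] [ 6.625e-01 -1.000e-04  5.500e-02] [ 0.6439 -0.0102  0.0431]
0.062 202 [ 0.643  -0.0277  0.062 ] [ 0.6646 -0.0053  0.077 ] [ 0.6498 -0.0137  0.0719]
0.08 145 [ 0.648  -0.0224  0.08  ] [ 0.6617 -0.0104  0.1018] [ 0.6521 -0.0153  0.0927]
TOP Xh [504.7 506.7 554.7 603.7 605. ] Yh [-304.4 -303.1 -260.5 -218.8 -217.4]
TOP console Xh [472.6 476.2 490.5]
```

```bash
python3 go.py 0.655 -0.0165 0.20 53.3
```

```text
shift cm [  5.59 -27.75  12.09] turn [ 0.0003 -0.0002 -0.0061] tcp [0.4673 0.1953 0.321 ] F [0.05 0.94 0.82] t 3.05
```

```bash
python3 -m handwheel '[[0.7,-3.5,1.5,0,0,-0.006,0],[0.7,-3.5,1.5,0,0,0,0],[0.7,-3.5,1.5,0,0,0,0],[0.7,-3.5,1.5,0,0,0,0],[0.7,-3.5,1.5,0,0,0,0],[0.7,-3.5,1.5,0,0,0,0],[0.7,-3.5,1.5,0,0,0,0],[0.7,-3.25,1.6,0,0,0,0],[0,0,0,0,0,0,0],[0,0,0,0,0,0,0]]' 120
python3 go.py 0.655 -0.0165 0.064 53.3
python3 - <<'E'
from h import *
p=cams.read_camera("wrist"); P=cloud(p); cv2.imwrite("pics/w2.png",p["color"][...,::-1])
nb=(np.hypot(P[...,0]-.655,P[...,1]+.0165)<.03)
for lo,hi in ((.03,.055),(.062,.076),(.08,.103)):
    k=P[nb&(P[...,2]>lo)&(P[...,2]<hi)]
    if len(k):print(lo,len(k),k.min(0).round(4),k.max(0).round(4),k.mean(0).round(4))
E
```

```text
time_s: 4.05
tcp_pos: [0.6553, -0.0125, 0.1994]
eef_rot: [-0.001, -0.45, 0.893, 0.001]
force: [-0.3, -0.1, 0.1]
opening: 0.0855
gripper_force: 0.0
shift cm [ 0.33 -0.25 13.54] turn [ 0.0024 -0.0006  0.0038] tcp [ 0.6553 -0.0125  0.1994] F [-0.25 -0.09  0.07] t 4.05
0.03 122 [ 0.6382 -0.0342  0.0302] [ 0.6635 -0.009   0.0548] [ 0.6463 -0.0276  0.0437]
0.062 164 [ 0.6434 -0.0289  0.0621] [ 0.6655 -0.0061  0.076 ] [ 0.6515 -0.0216  0.072 ]
0.08 173 [ 0.6485 -0.0237  0.0805] [ 0.661  -0.011   0.1022] [ 0.6538 -0.0187  0.0952]
```

View pics/w2.png

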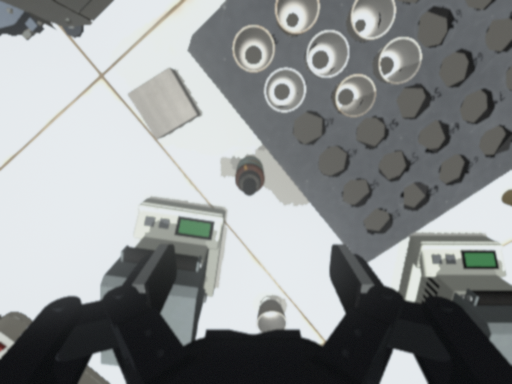

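The bottle cap is at (250,170) between the fingers, at world (0.655, -0.017). I'll check clearance to the rear heater, then go down.

```bash
python3 - <<'E'
from h import *
T=np.load("top.npy"); d=np.hypot(T[...,0]-.655,T[...,1]+.017); m=(d>.03)&(d<.2)
for z in (.03,.05,.1,.13): print(z, d[m&(T[...,2]>z)].min().round(3))
E
python3 go.py 0.6548 -0.017 0.064 53.3
```

```text
0.03 0.071
0.05 0.092
0.1 0.092
0.13 0.103
shift cm [ 0.43 -0.27 13.64] turn [0.0011 0.0001 0.0047] tcp [ 0.6553 -0.012   0.2004] F [-0.74  0.62  0.4 ] t 4.1
```

```bash
python3 -m handwheel '[[0.2,-0.1,2.5,0,0,0.0045,0],[0.2,-0.15,2.5,0,0,0,0],[0,0,2.5,0,0,0,0],[0,0,2.5,0,0,0,0],[0,0,0,0,0,0,0],[0,0,0,0,0,0,0]]'; python3 go.py 0.6548 -0.017 0.064 53.3
```

```text
time_s: 4.7
tcp_pos: [0.6552, -0.0167, 0.1016]
eef_rot: [0.0, -0.449, 0.894, 0.0]
force: [-0.2, -0.7, 0.2]
opening: 0.0856
gripper_force: 0.0
shift cm [0.05 0.01 3.76] turn [-0.0002  0.0004  0.0009] tcp [ 0.6552 -0.0167  0.1016] F [-0.23 -0.68  0.22] t 4.7
```

```bash
python3 -m handwheel '[[0.05,0,1.9,0,0,0,0.2],[0,0,1.85,0,0,0,0.4],[0,0,0,0,0,0,0.6],[0,0,0,0,0,0,0.8],[0,0,0,0,0,0,1],[0,0,0,0,0,0,1],[0,0,0,0,0,0,1],[0,0,0,0,0,0,1],[0,0,0,0,0,0,1],[0,0,0,0,0,0,1]]' 110; python3 - <<'E'
from h import *
ims=[]
p=cams.read_camera("side"); cv2.imwrite("pics/s2.png",cv2.resize(p["color"][130:250,170:330,::-1],(800,600),interpolation=cv2.INTER_CUBIC))
E
```

```text
time_s: 5.7
tcp_pos: [0.6567, -0.0184, 0.0655]
eef_rot: [0.002, -0.448, 0.894, -0.001]
force: [-1.7, 0.8, 6.8]
opening: 0.019
gripper_force: 107.1
```

View pics/s2.png

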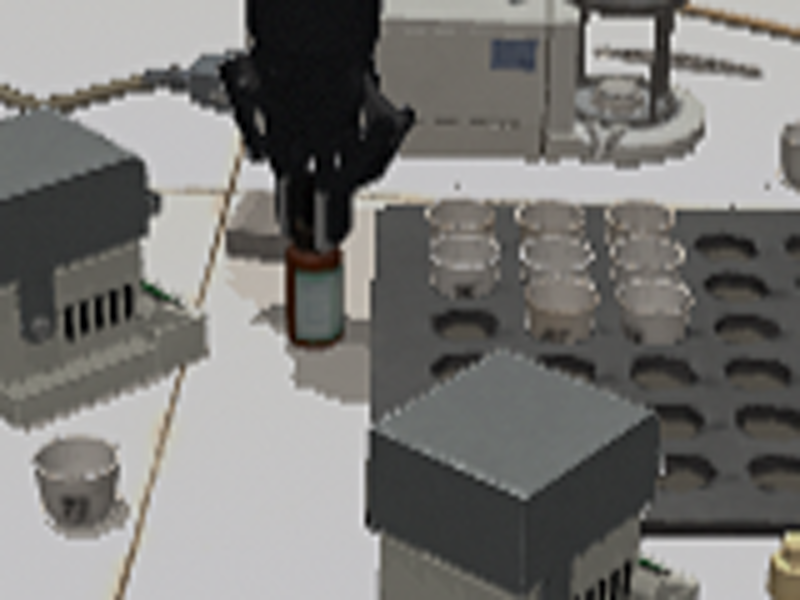

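The side view shows the fingers on the bottle's cap at (315,230), with the bottle upright and the neighbours untouched. I'll lift it and check the grip.

```bash
python3 -m handwheel '[[0,0,-1,0,0,0,1],[0,0,-1.5,0,0,0,1],[0,0,-2.5,0,0,0,1],[0,0,-2.5,0,0,0,1],[0,0,-2.5,0,0,0,1],[0,0,-2.5,0,0,0,1],[0,0,0,0,0,0,1],[0,0,0,0,0,0,1],[0,0,0,0,0,0,1]]'; cat > bot.py <<'E'
import sys
from h import *
# bottle glass (orange/label) from cameras, relative to TCP
o=manip.get_obs(); t=np.array(o["tcp_pos"]); print("tcp",t.round(4),"F",np.round(o["force"],2),"open",o["opening"])
for n in sys.argv[1:]:
    p=cams.read_camera(n); P=cloud(p); cv2.imwrite(n+"_b.png",p["color"][...,::-1])
    np.save(n+"_b.npy",P)
    d=np.hypot(P[...,0]-t[0],P[...,1]-t[1]); h=P[...,2]-t[2]
    for lo,hi in ((-.075,-.05),(-.05,-.03),(-.03,-.012),(-.01,.01)):
        k=P[(d<.03)&(h>lo)&(h<hi)]
        if len(k)>3: print(n,lo,len(k),"min",(k.min(0)-t).round(4),"max",(k.max(0)-t).round(4))
E
python3 bot.py side top wrist
```

```text
time_s: 6.65
tcp_pos: [0.6545, -0.0184, 0.1867]
eef_rot: [-0.001, -0.448, 0.894, 0.001]
force: [-0.5, 0.8, -0.5]
opening: 0.0185
gripper_force: 107.0
tcp [ 0.6545 -0.0184  0.1867] F [-0.49  0.76 -0.48] open 0.018518978682904835
side -0.075 58 min [-0.0185  0.0017 -0.0657] max [ 0.0126  0.0255 -0.0502]
side -0.05 82 min [-0.0184  0.0025 -0.0498] max [ 0.0126  0.0236 -0.03  ]
side -0.03 71 min [-0.0183  0.0032 -0.0289] max [ 0.0122  0.0218 -0.0122]
side -0.01 85 min [-0.0213 -0.0055 -0.0099] max [0.0188 0.0205 0.0099]
wrist -0.075 179 min [-0.0184 -0.0159 -0.0655] max [ 0.0088  0.0072 -0.0501]
wrist -0.05 379 min [-0.0183 -0.0159 -0.05  ] max [ 0.0092  0.0069 -0.03  ]
wrist -0.03 482 min [-0.018  -0.0161 -0.0299] max [ 0.0106  0.0098 -0.012 ]
wrist -0.01 1261 min [-0.0228 -0.018  -0.0099] max [0.0136 0.014  0.01  ]
```

The bottle hangs upright, its foot 66 mm below the TCP and about 1–2 mm off centre. Next I'll go to the point 115 mm in front of the well.

```bash
python3 go.py 0.478 0.21 0.161 53.3
```

```text
shift cm [-7.74 27.79  2.59] turn [ 0.0023 -0.0011 -0.0008] tcp [ 0.6544 -0.0183  0.1863] F [-1.16  0.59 -1.83] t 6.8
```

```bash
python3 -m handwheel '[[-0.4,1.4,0,0,0,0,1],[-0.8,2.8,0,0,0,0,1],[-0.8,2.8,0,0,0,0,1],[-0.8,2.8,0,0,0,0,1],[-0.8,2.8,0,0,0,0,1],[-0.8,2.8,0,0,0,0,1],[-0.8,2.8,0,0,0,0,1],[-0.8,2.8,0.5,0,0,0,1],[-0.8,2.8,0.5,0,0,0,1],[-0.5,2.6,0.5,0,0,0,1],[-0.3,1.4,0.5,0,0,0,1],[0,0,0.6,0,0,0,1],[0,0,0,0,0,0,1],[0,0,0,0,0,0,1],[0,0,0,0,0,0,1]]'; python3 go.py 0.478 0.21 0.161 53.3;python3 bot.py side wrist; python3 - <<'E'
import cv2,numpy as np
a=cv2.imread("side_b.png")[170:300,220:350]; b=cv2.imread("wrist_b.png")
a=cv2.resize(a,(400,400),interpolation=cv2.INTER_CUBIC); b=cv2.resize(b,(400,300))
im=np.zeros((400,800,3),np.uint8); im[:,:400]=a; im[:300,400:]=b; cv2.imwrite("pics/pre.png",im)
E
```

```text
time_s: 8.3
tcp_pos: [0.4788, 0.2082, 0.1619]
eef_rot: [0.0, -0.448, 0.894, -0.0]
force: [0.1, 0.4, -0.6]
opening: 0.0188
gripper_force: 107.1
shift cm [-0.1   0.17  0.09] turn [-0.0004  0.0004 -0.0022] tcp [0.4788 0.2082 0.1619] F [ 0.09  0.39 -0.64] t 8.3
tcp [0.4788 0.2082 0.1619] F [ 0.09  0.39 -0.64] open 0.018805754991554683
side -0.075 36 min [-0.0172  0.0051 -0.0625] max [ 0.0149  0.0207 -0.0502]
side -0.05 97 min [-0.0176 -0.0012 -0.0495] max [ 0.0152  0.0253 -0.0301]
side -0.03 95 min [-0.0172  0.0046 -0.0299] max [ 0.0147  0.0233 -0.012 ]
side -0.01 117 min [-0.0215 -0.0104 -0.0099] max [0.0204 0.0207 0.0095]
wrist -0.075 174 min [-0.018 -0.016 -0.065] max [ 0.0093  0.0073 -0.05  ]
wrist -0.05 373 min [-0.0179 -0.016  -0.0499] max [ 0.0096  0.007  -0.0301]
wrist -0.03 481 min [-0.0177 -0.0162 -0.0299] max [ 0.01    0.0103 -0.012 ]
wrist -0.01 1180 min [-0.0226 -0.0183 -0.01  ] max [0.0128 0.0121 0.01  ]
```

View pics/pre.png

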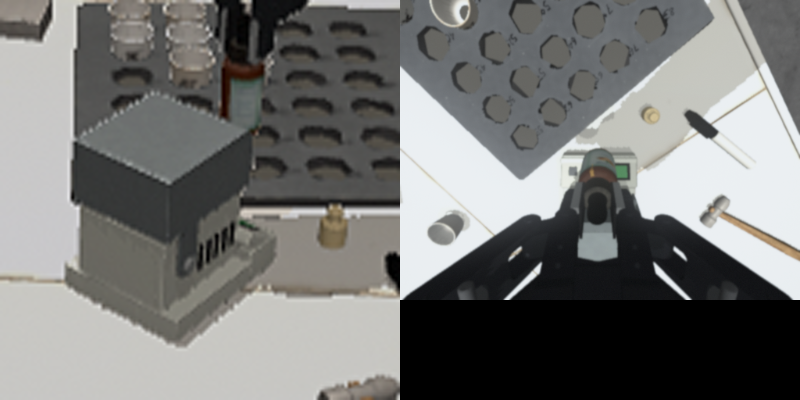

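Left half: the bottle is in front of the flap roller at (240,90). Right half: it hangs upright between the fingers at (600,195). Now I'll push the flap.

```bash
python3 -m handwheel '[[-0.5,0.05,0,0,0,0,1],[-1,0.04,0,0,0,0,1],[-1,0.04,0,0,0,0,1],[-1,0.04,0,0,0,0,1],[-1,0,0,0,0,0,1],[-1,0,0,0,0,0,1],[-1,0,0,0,0,0,1]]'; python3 bot.py
```

```text
time_s: 9.1
tcp_pos: [0.5161, 0.2629, 0.1617]
eef_rot: [0.0, -0.448, 0.894, 0.0]
force: [0.2, -1.4, -1.7]
opening: 0.0187
gripper_force: 107.5
tcp [0.5161 0.2629 0.1617] F [ 0.23 -1.38 -1.7 ] open 0.018677891803810406
```

```bash
python3 -m handwheel '[[-1,0,0,0,0,0,1],[-1,0,0,0,0,0,1],[-1,0,0,0,0,0,1],[-1,0,0,0,0,0,1],[-0.8,0,0,0,0,0,1],[0,0,0,0,0,0,1],[0,0,0,0,0,0,1]]'; python3 go.py 0.5479 0.3021 0.158 53.3; python3 bot.py side wrist; python3 - <<'E'
import cv2,numpy as np
a=cv2.imread("side_b.png")[170:290,200:320]; b=cv2.imread("wrist_b.png")
a=cv2.resize(a,(400,400),interpolation=cv2.INTER_CUBIC); b=cv2.resize(b,(400,300))
im=np.zeros((400,800,3),np.uint8); im[:,:400]=a; im[:300,400:]=b; cv2.imwrite("pics/over.png",im)
E
```

```text
time_s: 9.8
tcp_pos: [0.544, 0.3005, 0.1616]
eef_rot: [-0.0, -0.448, 0.894, 0.0]
force: [-0.2, -1.3, -0.5]
opening: 0.0187
gripper_force: 107.5
shift cm [-0.36 -0.21  0.36] turn [ 0.0003 -0.0004 -0.0005] tcp [0.544  0.3005 0.1616] F [-0.19 -1.29 -0.5 ] t 9.8
tcp [0.544  0.3005 0.1616] F [-0.19 -1.29 -0.5 ] open 0.018692256175844493
side -0.03 27 min [-0.0179  0.0019 -0.0237] max [ 0.0151  0.0277 -0.0122]
side -0.01 159 min [-0.023  -0.0072 -0.0098] max [0.0267 0.0292 0.01  ]
wrist -0.075 174 min [-0.0184 -0.0166 -0.0643] max [ 0.009   0.0067 -0.0502]
wrist -0.05 376 min [-0.0182 -0.0166 -0.05  ] max [ 0.0086  0.0066 -0.03  ]
wrist -0.03 489 min [-0.018  -0.0165 -0.03  ] max [ 0.0102  0.01   -0.0121]
wrist -0.01 1242 min [-0.0226 -0.0182 -0.01  ] max [0.0247 0.0287 0.01  ]
```

View pics/over.png

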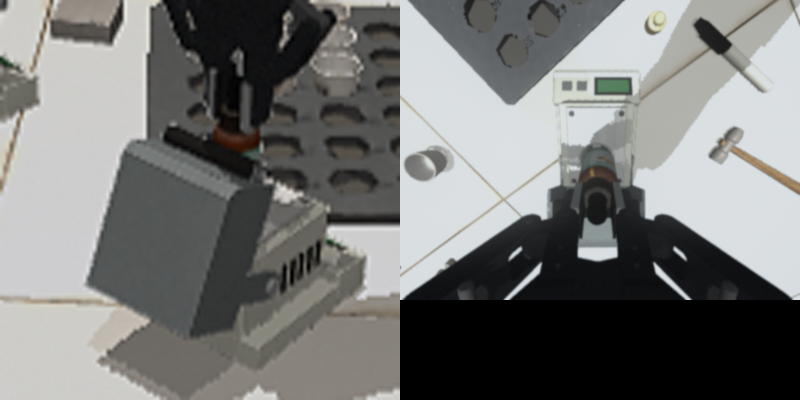

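The flap is open, with its roller leaning on the bottle (left half, (215,150)). The wrist view now shows the deck at (600,135) and the console. I'll measure the heater against the bottle in that same view.

```bash
python3 - <<'E'
from h import *
P=np.load("wrist_b.npy"); o=manip.get_obs(); t=np.array([.544,.3005,.1616])
y=np.radians(53.3);X=np.array([np.cos(y),np.sin(y)]);Y=np.array([-X[1],X[0]])
D=P[...,:2]-t[:2]; a=D@X*1000; b=D@Y*1000; z=P[...,2]*1000
n=(abs(b)<75)&(a<-25)&(a>-140)
print("hist z",np.histogram(z[n],bins=np.arange(0,110,5))[0])
def rep(nm,m,): print(nm,m.sum(),"a",np.percentile(a[m],[.5,2,50,98,99.5]).round(1),"b",np.percentile(b[m],[.5,2,50,98,99.5]).round(1),"z",np.median(z[m]).round(1))
rep("deck",n&(abs(z-85)<5)); rep("cons",n&(z>36)&(z<55)); rep("cons>30",n&(z>25)&(z<55))
m=n&(abs(z-85)<5)&(a<-35); print("deck yaw fit", cv2.minAreaRect(np.stack([a[m],b[m]],1).astype(np.float32)))
m=n&(z>36)&(z<55)&(abs(b)<60); print("cons fit", cv2.minAreaRect(np.stack([a[m],b[m]],1).astype(np.float32)))
for lo,hi in ((97,112),(115,130),(130,148)):
    m=(abs(a)<30)&(abs(b)<25)&(z>lo)&(z<hi); rep("bottle",m)
E
```

```text
hist z [4281  105 1958   31  191  353 1233  940 1207  755    6   45   42   20
   71  157 3518  461    0    0    0]
deck 3979 a [-60.3 -59.6 -43.  -25.5 -25.2] b [-39.6 -38.2  -0.5  37.3  38.6] z 84.0
cons 2746 a [-82.5 -81.6 -70.  -57.6 -54.4] b [-52.3 -50.5   0.3  49.9  51.5] z 42.6
cons>30 4494 a [-95.5 -94.6 -77.1 -59.4 -55.5] b [-52.5 -51.   -0.7  50.2  52. ] z 38.7
deck yaw fit ((-47.72666931152344, -0.5771408081054688), (25.395904541015625, 79.45057678222656), 0.009323403239250183)
cons fit ((-69.22620391845703, -0.23825836181640625), (105.9923095703125, 31.987276077270508), 89.96025085449219)
bottle 177 a [-17.5 -17.3 -15.6  -6.9  -5. ] b [-14.4 -13.7   1.9  16.6  17.5] z 106.4
bottle 280 a [-17.5 -17.3 -15.4  -6.6  -5.4] b [-14.5 -13.7   1.8  16.6  17.2] z 122.9
bottle 472 a [-17.3 -17.2 -15.2  -5.9  -4.3] b [-14.7 -13.9   1.   16.5  17.1] z 140.3
```

```bash
python3 - <<'E'
from h import *
P=np.load("wrist_b.npy"); t=np.array([.544,.3005,.1616])
y=np.radians(53.3);X=np.array([np.cos(y),np.sin(y)]);Y=np.array([-X[1],X[0]])
D=P[...,:2]-t[:2]; a=D@X*1000; b=D@Y*1000; z=P[...,2]*1000
for b0 in (-30,30):
  c=np.argmin(np.nanmean(np.where((a<-40)&(a>-100),abs(b-b0),np.nan),0)); 
  print(b0,[(round(a[r,c]),round(z[r,c])) for r in range(0,384,2) if -115<a[r,c]<-20])
E
```

```text
-30 [(-113, 1), (-112, 0), (-110, 0), (-108, 0), (-106, -1), (-104, 1), (-102, 0), (-100, -1), (-98, 0), (-95, 28), (-93, 29), (-91, 33), (-89, 30), (-87, 31), (-85, 32), (-83, 34), (-82, 36), (-80, 37), (-78, 36), (-76, 39), (-74, 39), (-73, 40), (-71, 41), (-69, 42), (-67, 44), (-66, 44), (-64, 46), (-62, 48), (-60, 48), (-60, 71), (-60, 80), (-58, 82), (-56, 80), (-55, 85), (-53, 84), (-50, 85), (-49, 86), (-47, 85), (-46, 85), (-44, 84), (-42, 84), (-41, 85), (-39, 84), (-37, 84), (-36, 85), (-34, 85), (-32, 85), (-30, 84), (-29, 84), (-27, 85), (-25, 84), (-24, 84), (-22, 84), (-20, 85)]
30 [(-113, 0), (-112, 0), (-110, -1), (-108, 0), (-106, 0), (-104, 0), (-102, 0), (-100, 0), (-98, 0), (-95, 26), (-93, 31), (-91, 31), (-89, 32), (-87, 31), (-85, 35), (-83, 35), (-82, 36), (-80, 37), (-78, 38), (-76, 38), (-74, 39), (-73, 42), (-71, 43), (-69, 44), (-67, 44), (-66, 44), (-64, 45), (-62, 48), (-60, 48), (-60, 70), (-60, 82), (-58, 81), (-56, 80), (-55, 85), (-54, 84), (-52, 86), (-50, 85), (-49, 85), (-47, 86), (-45, 84), (-44, 83), (-42, 84), (-41, 86), (-39, 85), (-37, 84), (-35, 84), (-34, 83), (-32, 84), (-30, 83), (-29, 84), (-27, 84), (-25, 84), (-23, 84), (-22, 85)]
```

```bash
python3 -m handwheel '[[-0.33,-0.18,0,0,0,0,1],[0,0,0.3,0,0,0,1],[0,0,0.3,0,0,0,1],[0,0,0.2,0,0,0,1],[0,0,0.2,0,0,0,1],[0,0,0,0,0,0,1]]'; python3 go.py 0.5477 0.3017 0.15 53.3
```

```text
time_s: 10.5
tcp_pos: [0.5473, 0.3017, 0.1513]
eef_rot: [-0.0, -0.448, 0.894, -0.0]
force: [0.1, -1.6, -1.1]
opening: 0.0188
gripper_force: 107.5
shift cm [-0.02 -0.03  0.13] turn [ 0.0003 -0.0007 -0.0009] tcp [0.5473 0.3017 0.1513] F [ 0.15 -1.56 -1.1 ] t 10.5
```

```bash
python3 -m handwheel '[[0,0,0.1,0,0,0,1],[0,0,0.1,0,0,0,1],[0,0,0.1,0,0,0,1],[0,0,0,0,0,0,1]]'; python3 go.py 0.5477 0.3017 0.15 53.3
```

```text
time_s: 10.9
tcp_pos: [0.5475, 0.3019, 0.1487]
eef_rot: [-0.0, -0.448, 0.894, 0.0]
force: [-1.5, -1.0, -1.4]
opening: 0.0192
gripper_force: 107.5
shift cm [ 0.   -0.03 -0.13] turn [ 0.0001 -0.0001 -0.0007] tcp [0.5475 0.3019 0.1487] F [-1.49 -1.01 -1.4 ] t 10.9
```

```bash
python3 -m handwheel '[[0,0,0.15,0,0,0,1],[0,0,0.15,0,0,0,1],[0,0,0.15,0,0,0,1],[0,0,0.1,0,0,0,1],[0,0,0,0,0,0,1]]'
```

```text
time_s: 11.4
tcp_pos: [0.5475, 0.3019, 0.1431]
eef_rot: [-0.0, -0.448, 0.894, 0.0]
force: [0.3, -0.2, -0.0]
opening: 0.0192
gripper_force: 107.6
```

```bash
python3 -m handwheel '[[0,0,0.15,0,0,0,1],[0,0,0.15,0,0,0,1],[0,0,0.1,0,0,0,1],[0,0,0,0,0,0,1]]'
```

```text
time_s: 11.8
tcp_pos: [0.5475, 0.3018, 0.1391]
eef_rot: [-0.0, -0.448, 0.894, -0.0]
force: [-0.4, -1.1, -0.6]
opening: 0.019
gripper_force: 107.6
```

```bash
python3 -m handwheel '[[0,0,0.15,0,0,0,1],[0,0,0.15,0,0,0,1],[0,0,0.15,0,0,0,1],[0,0,0.15,0,0,0,1],[0,0,0,0,0,0,1]]'
```

```text
time_s: 12.3
tcp_pos: [0.5473, 0.302, 0.1331]
eef_rot: [-0.0, -0.448, 0.894, 0.0]
force: [-0.1, -0.1, -1.0]
opening: 0.0188
gripper_force: 107.7
```

```bash
python3 -m handwheel '[[0,0,0.15,0,0,0,1],[0,0,0.15,0,0,0,1],[0,0,0.15,0,0,0,1],[0,0,0.15,0,0,0,1],[0,0,0,0,0,0,1]]'; python3 go.py .5475 .3018 .09 53.3
```

```text
time_s: 12.8
tcp_pos: [0.5473, 0.3022, 0.1273]
eef_rot: [0.0, -0.448, 0.894, 0.0]
force: [-3.5, 1.2, 3.0]
opening: 0.0189
gripper_force: 108.5
shift cm [ 0.03 -0.04  3.73] turn [ 0.0006  0.0004 -0.0005] tcp [0.5473 0.3022 0.1273] F [-3.54  1.17  3.02] t 12.8
```

```bash
python3 -m handwheel '[[0,0,0.15,0,0,0,1],[0,0,0.15,0,0,0,1],[0,0,0.15,0,0,0,1],[0,0,0.15,0,0,0,1],[0,0,0,0,0,0,1]]'
```

```text
time_s: 13.3
tcp_pos: [0.547, 0.3019, 0.1206]
eef_rot: [-0.001, -0.448, 0.894, 0.0]
force: [-3.3, 1.8, -0.4]
opening: 0.0189
gripper_force: 108.2
```

```bash
python3 -m handwheel '[[0,0,0.15,0,0,0,1],[0,0,0.15,0,0,0,1],[0,0,0.15,0,0,0,1],[0,0,0.15,0,0,0,1],[0,0,0,0,0,0,1]]'; python3 go.py .5475 .3018 .09 53.3
```

```text
time_s: 13.8
tcp_pos: [0.5471, 0.302, 0.1148]
eef_rot: [-0.0, -0.448, 0.894, 0.0]
force: [-3.6, 2.3, 0.7]
opening: 0.0188
gripper_force: 108.5
shift cm [-0.01 -0.05  2.48] turn [ 0.0008 -0.0005 -0.0006] tcp [0.5471 0.302  0.1148] F [-3.59  2.28  0.75] t 13.8
```

```bash
python3 -m handwheel '[[0,0,0.15,0,0,0,1],[0,0,0.15,0,0,0,1],[0,0,0.15,0,0,0,1],[0,0,0.15,0,0,0,1],[0,0,0,0,0,0,1]]'
```

```text
time_s: 14.3
tcp_pos: [0.5473, 0.302, 0.1092]
eef_rot: [-0.0, -0.448, 0.894, 0.0]
force: [-4.7, 2.8, 2.1]
opening: 0.0189
gripper_force: 108.1
```

```bash
python3 -m handwheel '[[0,0,0.15,0,0,0,1],[0,0,0.15,0,0,0,1],[0,0,0.15,0,0,0,1],[0,0,0.15,0,0,0,1],[0,0,0,0,0,0,1]]'; python3 go.py .5475 .3018 .09 53.3
```

```text
time_s: 14.8
tcp_pos: [0.5474, 0.302, 0.1032]
eef_rot: [-0.0, -0.448, 0.894, 0.0]
force: [-5.0, 2.5, 1.6]
opening: 0.0189
gripper_force: 108.1
shift cm [ 0.01 -0.02  1.32] turn [ 0.0004 -0.     -0.0007] tcp [0.5474 0.302  0.1032] F [-5.01  2.54  1.64] t 14.8
```

```bash
python3 -m handwheel '[[0,0,0.1,0,0,0,1],[0,0,0.1,0,0,0,1],[0,0,0.1,0,0,0,1],[0,0,0.1,0,0,0,1],[0,0,0,0,0,0,1]]'
```

```text
time_s: 15.3
tcp_pos: [0.5475, 0.302, 0.0993]
eef_rot: [0.0, -0.448, 0.894, 0.0]
force: [-4.4, 2.5, 2.4]
opening: 0.019
gripper_force: 108.4
```

```bash
python3 -m handwheel '[[0,0,0.1,0,0,0,1],[0,0,0.05,0,0,0,1],[0,0,0,0,0,0,1]]'
```

```text
time_s: 15.6
tcp_pos: [0.5476, 0.302, 0.0978]
eef_rot: [0.0, -0.448, 0.894, 0.0]
force: [-3.7, 2.9, 2.8]
opening: 0.0187
gripper_force: 108.3
```

```bash
python3 -m handwheel '[[0,0,0.1,0,0,0,1],[0,0,0,0,0,0,1]]'
```

```text
time_s: 15.8
tcp_pos: [0.5475, 0.302, 0.0968]
eef_rot: [0.0, -0.448, 0.894, 0.0]
force: [-4.3, 3.2, 3.0]
opening: 0.0187
gripper_force: 108.4
```

```bash
python3 -m handwheel '[[0,0,0.1,0,0,0,1],[0,0,0,0,0,0,1]]'
```

```text
time_s: 16.0
tcp_pos: [0.5475, 0.302, 0.0957]
eef_rot: [-0.0, -0.448, 0.894, 0.0]
force: [-4.2, 2.6, 2.3]
opening: 0.0189
gripper_force: 108.4
```

```bash
python3 -m handwheel '[[0,0,0.1,0,0,0,1],[0,0,0,0,0,0,1]]'
```

```text
time_s: 16.2
tcp_pos: [0.5475, 0.302, 0.0948]
eef_rot: [-0.0, -0.448, 0.894, 0.0]
force: [-4.0, 2.8, 1.8]
opening: 0.019
gripper_force: 108.3
```

```bash
python3 -m handwheel '[[0,0,0.1,0,0,0,1],[0,0,0,0,0,0,1]]'
```

```text
time_s: 16.4
tcp_pos: [0.5475, 0.302, 0.0938]
eef_rot: [0.0, -0.448, 0.894, 0.0]
force: [-4.1, 2.6, 2.8]
opening: 0.0189
gripper_force: 108.3
```

```bash
python3 -m handwheel '[[0,0,0.1,0,0,0,1],[0,0,0,0,0,0,1]]'
```

```text
time_s: 16.6
tcp_pos: [0.5475, 0.302, 0.0928]
eef_rot: [0.0, -0.448, 0.894, 0.0]
force: [-4.3, 2.7, 2.2]
opening: 0.0186
gripper_force: 108.4
```

```bash
python3 -m handwheel '[[0,0,0.1,0,0,0,1],[0,0,0,0,0,0,1]]'
```

```text
time_s: 16.8
tcp_pos: [0.5476, 0.3022, 0.0927]
eef_rot: [0.0, -0.448, 0.894, 0.0]
force: [-5.9, 2.4, 7.5]
opening: 0.0191
gripper_force: 108.9
```

The floor is felt: the TCP stopped at 0.0927 and the force stepped to 7.5 N. I'll confirm with half a millimetre more.

```bash
python3 -m handwheel '[[0,0,0.05,0,0,0,1],[0,0,0,0,0,0,1],[0,0,0,0,0,0,1]]'
```

```text
time_s: 17.1
tcp_pos: [0.5477, 0.3022, 0.0927]
eef_rot: [0.001, -0.448, 0.894, 0.0]
force: [-6.6, 2.1, 9.8]
opening: 0.0189
gripper_force: 109.1
```

Rigid: no more travel, and 9.8 N. I'll release to about 45 mm opening.

```bash
python3 -m handwheel '[[0,0,0,0,0,0,0.65],[0,0,0,0,0,0,0.5],[0,0,0,0,0,0,0.45],[0,0,0,0,0,0,0.45],[0,0,0,0,0,0,0.45]]'; python3 bot.py wrist >/dev/null; cp wrist_b.png pics/rel.png
```

```text
time_s: 17.6
tcp_pos: [0.5479, 0.3015, 0.0911]
eef_rot: [-0.0, -0.448, 0.894, -0.0]
force: [0.3, -1.7, 0.4]
opening: 0.0468
gripper_force: 0.1
```

View pics/rel.png

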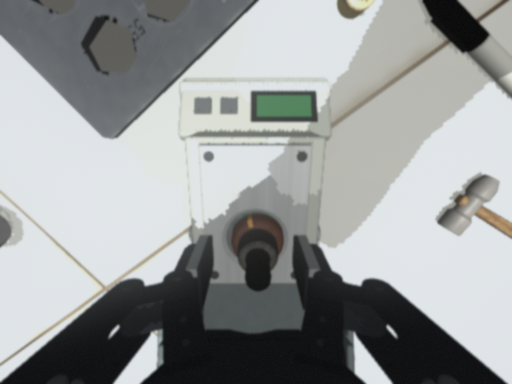

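The bottle is in the well at (257,240) and free of the fingers, with the roller leaning at (255,300). I'll lift clear of the bulb, then back out to the front with the flap following.

```bash
python3 -m handwheel '[[0,0,-0.5,0,0,0,0.45],[0,0,-1,0,0,0,0.45],[0,0,-1,0,0,0,0.45],[0,0,-1,0,0,0,0.45],[0,0,-1.3,0,0,0,0.45],[0,0,0,0,0,0,0.45]]'
```

```text
time_s: 18.25
tcp_pos: [0.5489, 0.3026, 0.1423]
eef_rot: [0.002, -0.448, 0.894, -0.0]
force: [0.2, 0.4, 0.6]
opening: 0.047
gripper_force: 0.4
```

```bash
python3 -m handwheel '[[1,0,0,0,0,0,0.45],[1,0,0,0,0,0,0.45],[1,0,0,0,0,0,0.45],[1,0,0,0,0,0,0.45],[1,0,0,0,0,0,0.45],[1,0,0,0,0,0,0.45],[1,0,0,0,0,0,0.45],[1,0,0,0,0,0,0.45],[1.5,0,0,0,0,0,0.45],[1.5,0,0,0,0,0,0.45],[1.5,0,0,0,0,0,0.45],[1.5,0,-1,0,0,0,0.45],[1.5,0,-2,0,0,0,0.45],[1,0,-3,0,0,0,0.45],[0,0,-3,0,0,0,0.45],[0,0,-3,0,0,0,0.45],[0,0,-1,0,0,0,0.45],[0,0,0,0,0,0,0.45],[0,0,0,0,0,0,0.45],[0,0,0,0,0,0,0.45]]'; python3 - <<'E'
from h import *
p=cams.read_camera("side"); P=cloud(p); q=cams.read_camera("wrist")
a=cv2.resize(p["color"][170:290,200:360,::-1],(500,375),interpolation=cv2.INTER_CUBIC); b=cv2.resize(q["color"][...,::-1],(300,225))
im=np.zeros((375,800,3),np.uint8); im[:,:500]=a; im[:225,500:]=b; cv2.imwrite("pics/end.png",im)
for nm,P in (("side",P),("wrist",cloud(q))):
  k=P[(abs(P[...,0]-.54)<.1)&(abs(P[...,1]-.29)<.1)&(abs(P[...,2]-.138)<.006)]
  print(nm,len(k),cv2.minAreaRect((k[:,:2]*1000).astype(np.float32)),np.percentile(k[:,2],[2,50,98]))
E
```

```text
time_s: 20.25
tcp_pos: [0.448, 0.1695, 0.2676]
eef_rot: [-0.001, -0.448, 0.894, 0.0]
force: [-0.6, 0.1, -0.9]
opening: 0.0469
gripper_force: 0.0
side 999 ((539.3140869140625, 295.7531433105469), (100.84226989746094, 89.9256820678711), 52.888633728027344) [0.13257    0.13767972 0.1398389 ]
wrist 4700 ((536.0458984375, 288.8267822265625), (100.2982406616211, 88.05858612060547), 53.07044982910156) [0.13304718 0.13822894 0.13952907]
```

View pics/end.png

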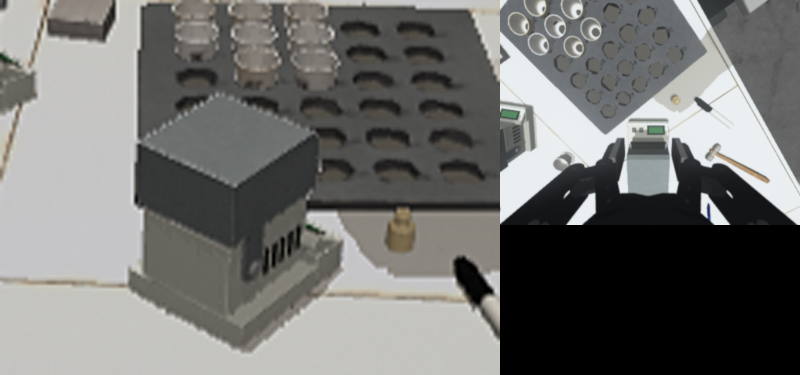

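The flap is shut at (230,150) with its top at 138 mm, as at the start. The arm is clear and the bystanders look undisturbed, so I'm handing in.

```bash
python3 -c "from plant import finish_job; print(finish_job())"
```

```text
the job is handed in; nothing more can be done
None
```

I put the bottle in the left heater's well and pressed it until it stopped on the floor about 58 mm down at roughly 10 N; I then let go, the flap sprang shut over it, and the job is handed in, though no verdict was returned.

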